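# Line up the pill bottles by height beside the hall lamp

### The arm

A 7-joint arm with a two-finger parallel gripper is mounted at the origin on the work surface. World frame = base frame: x ahead of the robot, y to its left, z up, the work surface at z = 0. Lengths are in mm, angles in degrees, forces in N, time in s.
With the tool pointing down it reaches from about 425 to 825 mm from the base axis. Payload 3.6 kg.
Tool frame: the origin (TCP) lies between the finger pads; the fingertips stand 19 mm ahead of it and the grasp point (between the pads) is the TCP; z points along the fingers, y is the direction in which the jaws open and shut (so a half turn about z gives the same grasp; the last joint's range is limited). The gripper opens to 93 mm and grips with 3 to 60 N. Pads are 15 mm wide; open, the fingers measure 128 mm over their backs; the gripper's body (75 mm by 188 mm) begins 65 mm behind the grasp point.
Start: joints at [-66.377, 35.231, -0.722, 81.555, 0.464, 63.22, -2.315], TCP at [276.12, 588.406, 237.64] pointing down, gripper open.
Joint ranges: [-178.69, 178.69], [-17.37, 117.87], [-77.05, 75.6], [15.02, 138.74], [-78.02, 258.01], [0.78, 113.62], [-162.83, 162.83]. Speed limits (degrees/s): [159.86, 159.86, 180, 180, 180, 180, 180].

### API

Orientations are given as a 3x3 rotation matrix whose columns are the frame's x, y, z axes.
In Python, from workcell import env, imaging, close_job gives the robot as it stands.
- The arm moves only by the tool carry_out, never from a script. Its argument "steps" is a list of rows, each an object with "jaw": the gripper command: -1 is shut, 1 is fully open, values between are in proportion; "slide": the shift along the tool's x, y, z in mm, a list of three; "turn": the turn, a rotation vector about the tool's x, y, z in rad, a list of three. A call has 1 to 20 rows; each row is the pose to reach, as a shift and turn from the pose measured when the call began, along the tool's axes at that moment; what a row does not reach only later rows make up. A row lasts 1/10 s, in which the tool goes at most 50 mm and 8.59 degrees, less where a joint would pass 70% of its speed; a pose out of reach is approached as far as the arm can. A call with a gripper value outside its range is refused whole. The fingers move at their own pace and stop on an object; the grip force is fixed at half the most. Time passes only in rows, so rows that repeat a pose let the fingers close. It gives the time, the measured TCP pose, the force and the opening at its end, in the units of the state.
- env.observe(): the state, without advancing time (a new reading comes with each control period).
- imaging.camera(name): name is "side" or "top" or "wrist"; returns a dict with "color" (400x640x3 uint8, blue, green, red), "intrinsics" (3x3 intrinsics, pixels), "T" (4x4, takes a point from camera to world coordinates); the wrist camera has in their place "mount" (4x4, takes a point from camera to tool coordinates, whose origin is the TCP and whose axes are the flange's). Camera axes: x right, y up, looking along -z (the intrinsics and any distortion apply to the point x, -y, -z); pixel columns grow to the right and rows downward; lengths in mm; the calibration is good to about 2 mm. A picture is of the moment at which its call begins: read the wrist's pose just before it. There is no depth.
- close_job(): hands the job in, once; it reports no verdict.
The state is a dict: "clock": time; "joint_positions": joint angles; "joint_velocities": joint speeds; "effort": joint torques, N m; "eef_pos": TCP position; "tcp_rot": TCP orientation; "force": force on the tool from outside, world axes, zero at the start; "wrist_torque": the same for the moment, N m; "grip_width": finger opening in mm.
Only numpy, scipy, OpenCV 4.12 (cv2) and the standard library are available. Lean on these libraries where they do the work, as an engineer would, in place of code of your own. Each camera call takes 0.05 s, during which the arm holds its last target. There are 200 camera calls.

### The job

Stand the four glass pill bottles on the row of cork pads, one centred on each pad, in order of height: the shortest on the pad nearest the brass lamp and the tallest on the pad farthest from it. Keep the bottles upright the whole time, do not shift the walnut ring box, and leave the bottles released and standing still.

Things in the scene. Friction and masses are not known exactly. Their poses are not given: they have to be found in the camera images.
- bottle_a: The shortest of four clear glass pill bottles shaped like salt shakers, with a steel dome cap: 52 mm tall, 34 mm across. Glass straight-sided from the foot up to 32 mm (grip there), narrowing above. About 50 g, up to 40 percent more or less. Origin: centre of the underside; z up. Loose, stands upright on the table top (z = 0) at the start.
- bottle_b: The second shortest of four clear glass pill bottles shaped like salt shakers, with a steel dome cap: 66 mm tall, 40 mm across. Glass straight-sided from the foot up to 40 mm (grip there), narrowing above. About 80 g, up to 40 percent more or less. Origin: centre of the underside; z up. Loose, stands upright on the table top (z = 0) at the start.
- bottle_c: The second tallest of four clear glass pill bottles shaped like salt shakers, with a steel dome cap: 80 mm tall, 46 mm across. Glass straight-sided from the foot up to 49 mm (grip there), narrowing above. About 120 g, up to 40 percent more or less. Origin: centre of the underside; z up. Loose, stands upright on the table top (z = 0) at the start.
- bottle_d: The tallest of four clear glass pill bottles shaped like salt shakers, with a steel dome cap: 96 mm tall, 52 mm across. Glass straight-sided from the foot up to 59 mm (grip there), narrowing above. About 170 g, up to 40 percent more or less. Origin: centre of the underside; z up. Loose, stands upright on the table top (z = 0) at the start.
- pad_1: Round cork pad at the left (+y) end of a row of four alike, 56 mm across and 2 mm thick, fixed on a thin white runner (350 x 75 x 6 mm). Pads are 85 mm apart along the runner. Origin: centre of the pad's underside (6 mm above the table; the pad's top is 8 mm above the table). y axis along the runner, to its left; z up.
- pad_2: Round cork pad second from the left of a row of four alike, 56 mm across and 2 mm thick, fixed on a thin white runner (350 x 75 x 6 mm). Pads are 85 mm apart along the runner. Origin: centre of the pad's underside (6 mm above the table; the pad's top is 8 mm above the table). y axis along the runner, to its left; z up.
- pad_3: Round cork pad third from the left of a row of four alike, 56 mm across and 2 mm thick, fixed on a thin white runner (350 x 75 x 6 mm). Pads are 85 mm apart along the runner. Origin: centre of the pad's underside (6 mm above the table; the pad's top is 8 mm above the table). y axis along the runner, to its left; z up.
- pad_4: Round cork pad at the right (-y) end of a row of four alike, 56 mm across and 2 mm thick, fixed on a thin white runner (350 x 75 x 6 mm). Pads are 85 mm apart along the runner. Origin: centre of the pad's underside (6 mm above the table; the pad's top is 8 mm above the table). y axis along the runner, to its left; z up.
- lamp: Small brass wall lamp on a fixed wooden upright 45 mm wide; 190 mm tall in all; its head reaches 63 mm from the origin towards the robot. It stands near one end of the row of pads (left or right, it varies), about 85 mm further from the robot than the row; an upright with key hooks (90 mm wide, 200 mm tall) stands near the other end. Origin: underside of its foot, on the table; z up.
- ring_box: Dark walnut ring box, 40 x 40 x 35 mm, loose, between two bottles at the start; to be left there. Origin: centre of the underside; z up. A red key fob and a copper coin roll (24 mm across, 42 mm tall) stand between bottles too. Bottles and neighbours stand roughly in a line from left to right, with free room on the robot's side and far side of each bottle.
Not all that is in view belongs to the job. Leave any green or red look-alike of the lamp alone.

How it is judged (in metres and radians):
At the end, for the whole second after the job is handed in: Each bottle stands on its own pad, its centre within 15 mm of the pad's centre, shortest nearest the lamp and tallest farthest from it, upright within 0.1 rad, released and at rest; the ring box is within 20 mm of its starting place (((horizontal distance between lamp and pad_1 below 0.27 m and horizontal distance between bottle_a and pad_1 below 0.015 m and z of bottle_a in the frame of pad_1 between -0.001 and 0.007 m and horizontal distance between bottle_b and pad_2 below 0.015 m and z of bottle_b in the frame of pad_2 between -0.001 and 0.007 m and horizontal distance between bottle_c and pad_3 below 0.015 m and z of bottle_c in the frame of pad_3 between -0.001 and 0.007 m and horizontal distance between bottle_d and pad_4 below 0.015 m and z of bottle_d in the frame of pad_4 between -0.001 and 0.007 m) or (horizontal distance between lamp and pad_4 below 0.27 m and horizontal distance between bottle_a and pad_4 below 0.015 m and z of bottle_a in the frame of pad_4 between -0.001 and 0.007 m and horizontal distance between bottle_b and pad_3 below 0.015 m and z of bottle_b in the frame of pad_3 between -0.001 and 0.007 m and horizontal distance between bottle_c and pad_2 below 0.015 m and z of bottle_c in the frame of pad_2 between -0.001 and 0.007 m and horizontal distance between bottle_d and pad_1 below 0.015 m and z of bottle_d in the frame of pad_1 between -0.001 and 0.007 m)) and angle between each of bottle_a, bottle_b, bottle_c, bottle_d's own z axis and vertical below 0.1 rad and linear speed of each of bottle_a, bottle_b, bottle_c, bottle_d below 0.02 m/s and contact force between each of bottle_a, bottle_b, bottle_c, bottle_d and the fingers below 0.1 N and distance of ring_box from where it was at the start of the episode below 0.02 m); the robot touches nothing.
It fails at once if a bottle is tipped more than 0.6 rad from upright (angle between any of bottle_a, bottle_b, bottle_c, bottle_d's own z axis and vertical above 0.6 rad).
It fails at once if the ring box is moved more than 20 mm (distance of ring_box from where it was at the start of the episode above 0.02 m).
It also fails if it takes over 120 s, if anything falls off the work surface, if the arm or the gripper's body presses on something with over 40 N, if the wrist force passes 120 N, or if a joint passes its speed limit or range.

## Working session

There is one attempt and no reset: what is moved stays moved. The work goes in short steps, Python scripts to look and compute and a tool call to move; the robot and the scene stay as the last step left them, time stands still between calls to the robot, and variables do not carry over. Pictures are saved under pics/ and viewed, about 12 in all and at most 16, crops included, and the job is handed in when it is done.

Besides the shell and the picture viewer there is one more tool, called after ">>>" by a JSON object that holds its "api" and its "payload", one argument or row to a line. carry_out: Moves the arm, as the interface text tells. Its arguments: {"type":"object","properties":{"steps":{"type":"array","items":{"type":"object","properties":{"jaw":{"type":"number"},"slide":{"type":"array","items":{"type":"number"}},"turn":{"type":"array","items":{"type":"number"}}}}}},"required":["steps"]}

```bash
mkdir -p pics; cat > h.py <<'E'
import numpy as np, cv2
from workcell import env, imaging, close_job
def ray(c,u,v,z,T=None):
    T=np.array(c["T"]) if T is None else T
    p=np.linalg.inv(np.array(c["intrinsics"]))@[u,v,1]
    d=T[:3,:3]@[p[0],-p[1],-p[2]]; o=T[:3,3]
    return o+d*(z-o[2])/d[2]
def proj(c,P,T=None):
    T=np.array(c["T"]) if T is None else T
    q=(np.linalg.inv(T)@np.append(P,1))[:3]
    p=np.array(c["intrinsics"])@[q[0],-q[1],-q[2]]
    return p[:2]/p[2]
E
python3 - <<'E'
from h import *
for n in("top","side"):
    c=imaging.camera(n); cv2.imwrite(f"pics/{n}1.png",c["color"]); print(n,list(c),c["intrinsics"],np.round(c["T"],3))
s=env.observe(); print(s)
E
```

```text
top ['color', 'intrinsics', 'T'] [[411.32259497   0.         314.19218043]
 [  0.         411.32259497 205.72501347]
 [  0.           0.           1.        ]] [[ 2.50000e-02  9.83000e-01 -1.84000e-01  3.70220e+02]
 [-1.00000e+00  2.50000e-02  1.00000e-03 -2.58960e+01]
 [ 5.00000e-03  1.84000e-01  9.83000e-01  9.27626e+02]
 [ 0.00000e+00  0.00000e+00  0.00000e+00  1.00000e+00]]
side ['color', 'intrinsics', 'T'] [[373.32020042   0.         315.04480669]
 [  0.         373.32020042 197.68189744]
 [  0.           0.           1.        ]] [[ 9.03000e-01  2.81000e-01 -3.25000e-01  2.83979e+02]
 [-4.30000e-01  6.01000e-01 -6.74000e-01 -5.10541e+02]
 [ 6.00000e-03  7.48000e-01  6.64000e-01  5.37329e+02]
 [ 0.00000e+00  0.00000e+00  0.00000e+00  1.00000e+00]]
{'clock': 0.1, 'joint_positions': array([-66.37817961,  35.28485659,  -0.72179301,  81.62973011,
         0.46512118,  63.22077808,  -2.31438552]), 'joint_velocities': array([ 0.08953196, -0.12341305, -0.03302702, -0.229526  , -0.06349684,
       -0.01073392,  0.04428584]), 'effort': array([ 1.07395470e-03, -4.60040009e+01,  2.09903335e-01, -1.66243672e+01,
       -6.12652372e-02,  1.69768167e-02,  1.06669711e-04]), 'eef_pos': array([275.86427351, 587.82787897, 236.59797219]), 'tcp_rot': array([[-9.05298591e-01,  4.24774756e-01, -9.31719567e-04],
       [ 4.24775774e-01,  9.05296120e-01, -2.11596846e-03],
       [-5.53278768e-05, -2.31135517e-03, -9.99997327e-01]]), 'force': array([-0.45929267, -0.7860561 ,  0.48824278]), 'wrist_torque': array([ 0.01209859, -0.01930887,  0.01923967]), 'grip_width': 93.10759227661893}
```

View pics/top1.png

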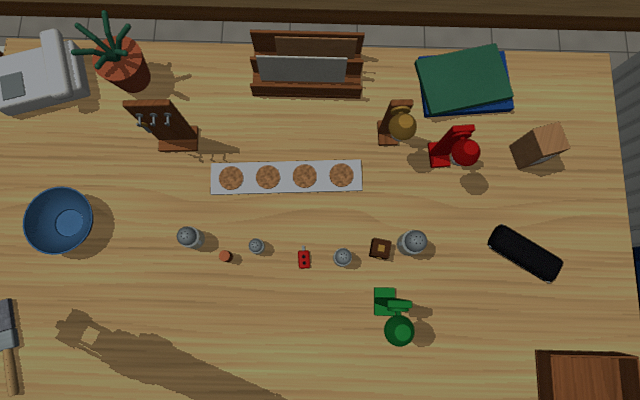

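View pics/side1.png

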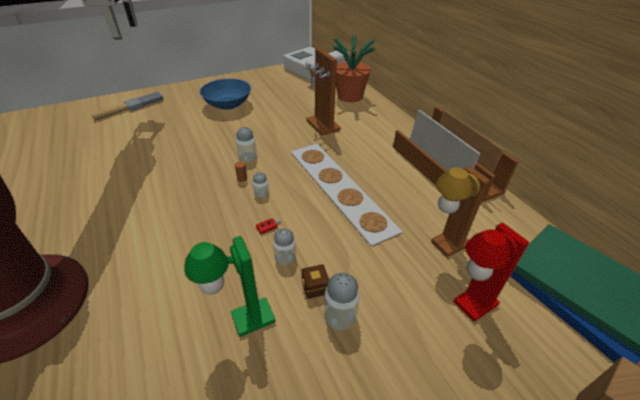

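Top view: the brass lamp is near (395,125), at the right (-y) end. The pads are at (231..341,177). The bottles read left to right as c (189,237), a (256,246), b (343,257) and d (413,242). I'll zoom in for accurate pixels.

```bash
python3 - <<'E'
from h import *
im=cv2.imread("pics/top1.png")
cv2.imwrite("pics/topz.png",cv2.resize(im[215:275,165:445],None,fx=2.85,fy=2.85,interpolation=cv2.INTER_CUBIC) if 0 else np.vstack([cv2.resize(im[220:275,165:305],None,fx=5.7,fy=5.7,interpolation=cv2.INTER_CUBIC)[:, :798],cv2.resize(im[222:274,300:440],None,fx=5.7,fy=5.7,interpolation=cv2.INTER_CUBIC)[:280,:798]]))
c=imaging.camera("top")
hsv=cv2.cvtColor(im,cv2.COLOR_BGR2HSV); r=hsv[155:198,205:368]
white=(r[...,1]<60)&(r[...,2]>120)
n,l,st,ce=cv2.connectedComponentsWithStats(((~white)).astype(np.uint8))
P=[]
for i in range(1,n):
    if 200<st[i,4]<1500 and st[i,2]<40:
        u,v=ce[i]+[205,155]; p=ray(c,u,v,8); P.append(p); print(st[i],u,v,p.round(1))
P=np.array(P);P=P[P[:,1].argsort()]; print(np.diff(P,axis=0))
for nm,(u,v) in dict(c=(189,237),a=(256,246),b=(343,257),d=(413,242),box=(381,248),lamp=(390,140)).items():
    z=dict(a=52,b=66,c=80,d=96,box=35,lamp=0)[nm]; print(nm,ray(c,u,v,z).round(1))
w=imaging.camera("wrist"); print(w["intrinsics"],np.round(w["mount"],3))
E
```

```text
[ 88   9  24  24 452] 304.391592920354 175.75442477876106 [612.   -2.1   8. ]
[124   8  24  24 438] 340.94292237442926 174.824200913242 [616.4 -86.4   8. ]
[ 14  11  25  24 459] 230.74727668845316 177.74727668845316 [602.8 167.1   8. ]
[ 51  10  25  24 449] 267.55233853006683 176.71492204899778 [607.5  82.6   8. ]
[[-4.39791909 84.25069117  0.        ]
 [-4.47895584 84.75759975  0.        ]
 [-4.63885941 84.51224155  0.        ]]
c [456.6 230.3  80. ]
a [443.8  95.1  52. ]
b [424.3 -89.1  66. ]
d [ 456.2 -228.4   96. ]
box [ 447.7 -173.5   35. ]
lamp [ 706.6 -202.     0. ]
[[305.23360988   0.         322.8802035 ]
 [  0.         305.23360988 194.95684263]
 [  0.           0.           1.        ]] [[-0.00000e+00  9.69000e-01  2.46000e-01  6.93130e+01]
 [ 1.00000e+00  0.00000e+00 -1.00000e-03 -1.71200e+00]
 [-1.00000e-03  2.46000e-01 -9.69000e-01 -1.45891e+02]
 [ 0.00000e+00  0.00000e+00  0.00000e+00  1.00000e+00]]
```

View pics/topz.png

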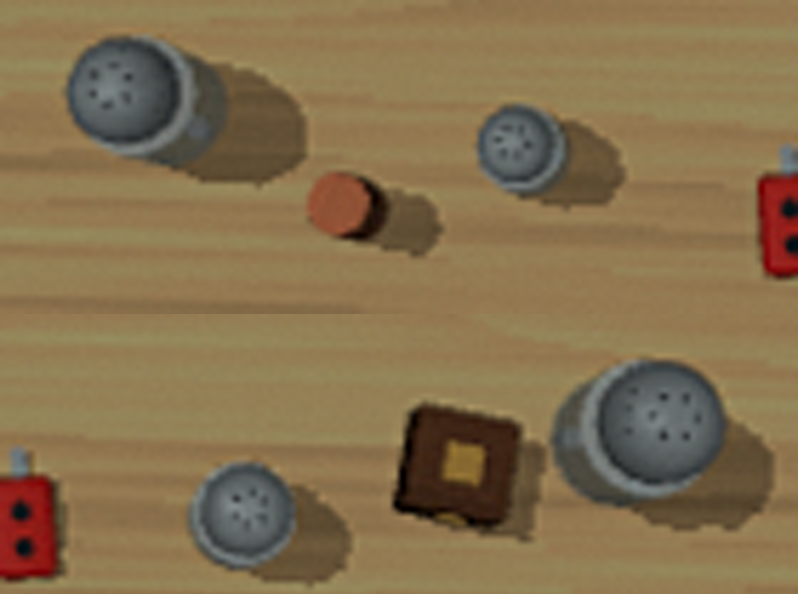

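```bash
python3 - <<'E'
from h import *
from scipy.optimize import minimize
im=cv2.imread("pics/top1.png"); c=imaging.camera("top"); c["color"]=None
B=dict(a=(52,34,32,(444,95)),b=(66,40,40,(424,-89)),c=(80,46,49,(457,230)),d=(96,52,59,(456,-228)))
th=np.linspace(0,2*np.pi,40)
ov=cv2.resize(im,None,fx=4,fy=4,interpolation=cv2.INTER_CUBIC)
hsv=cv2.cvtColor(im,cv2.COLOR_BGR2HSV); gl=((hsv[...,1]<75)&(hsv[...,2]>40)).astype(np.float32)
def hull(x,y,h,dd,s):
    pts=[proj(c,[x+r*np.cos(t),y+r*np.sin(t),z]) for z,r in((0,dd/2),(s,dd/2),(h*.8,dd*.43),(h*.97,dd*.2)) for t in th]
    return cv2.convexHull(np.array(pts,np.float32))
big=cv2.resize(gl,None,fx=4,fy=4)
for n,(h,dd,s,xy) in B.items():
    def cost(p):
        m=np.zeros(big.shape,np.uint8); H=hull(*p,h,dd,s); cv2.fillPoly(m,[np.round(H*4+1.5).astype(int)],1)
        u,v=(np.array(proj(c,[*xy,20]))*4).astype(int); sl=np.s_[v-110:v+110,u-110:u+110]
        return np.abs(big[sl]-m[sl]).sum()
    r=minimize(cost,xy,method="Nelder-Mead",options=dict(initial_simplex=[xy,np.add(xy,(8,0)),np.add(xy,(0,8))]))
    print(n,r.x.round(1),r.fun,cost(xy))
    cv2.polylines(ov,[np.round(hull(*r.x,h,dd,s)*4+1.5).astype(int)],1,(0,255,0),1)
cv2.imwrite("pics/ov.png",np.vstack([ov[880:1100,660:1220],ov[880:1100,1200:1760]]))
for nm,q in dict(hookL=(158,152),hookR=(198,150),hookF=(198,138),lampL=(378,145),lampR=(405,143),greenL=(375,315),greenfoot=(375,290)).items(): print(nm,ray(c,*q,0).round())
print("hook top",[ray(c,*q,200).round() for q in((124,102),(168,99))])
print("lamphead",ray(c,403,126,150).round())
E
```

```text
a [447.4  99. ] 447.09375 1227.7188
b [427.2 -90.1] 390.75 949.59375
c [461.6 242.4] 559.53125 4251.4062
d [ 461.6 -239.5] 579.46875 4754.375
hookL [663. 343.   0.]
hookR [670. 250.   0.]
hookF [700. 252.   0.]
lampL [ 693. -174.    0.]
lampR [ 700. -237.    0.]
greenL [ 304. -165.    0.]
greenfoot [ 358. -166.    0.]
hook top [array([696., 337., 200.]), array([704., 255., 200.])]
lamphead [ 682. -200.  150.]
```

View pics/ov.png

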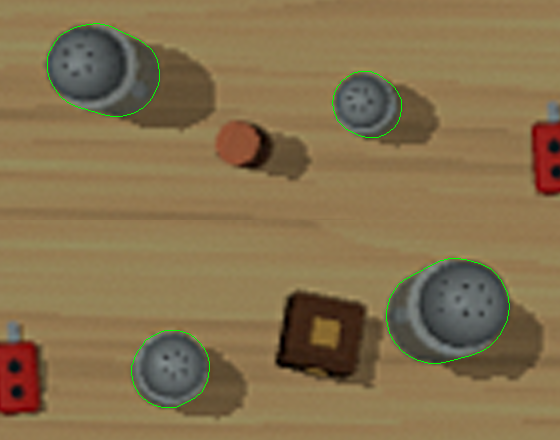

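```bash
cat >> h.py <<'E'
from scipy.spatial.transform import Rotation as Ro
def go(x,y,z,yaw=0):
    s=env.observe(); R=np.array(s["tcp_rot"]); a=np.radians(yaw)
    Y=np.array([np.cos(a),np.sin(a),0]); Z=np.array([0,0,-1.]); G=np.c_[np.cross(Y,Z),Y,Z]
    print((R.T@(np.array([x,y,z])-s["eef_pos"])).round(1),Ro.from_matrix(R.T@G).as_rotvec().round(3))
E
python3 -c "
from h import *
go(461.6,242.4,200)"
```

```text
[-314.9 -234.1   37.4] [-1.000e-03  1.000e-03  1.132e+00]
```

>>> {"api": "carry_out", "payload": {
  "steps": [
    {"jaw": 1, "slide": [-315, -234, 37], "turn": [0, 0, 1.132]},
    {"jaw": 1, "slide": [-315, -234, 37], "turn": [0, 0, 1.132]},
    {"jaw": 1, "slide": [-315, -234, 37], "turn": [0, 0, 1.132]},
    {"jaw": 1, "slide": [-315, -234, 37], "turn": [0, 0, 1.132]},
    {"jaw": 1, "slide": [-315, -234, 37], "turn": [0, 0, 1.132]},
    {"jaw": 1, "slide": [-315, -234, 37], "turn": [0, 0, 1.132]},
    {"jaw": 1, "slide": [-315, -234, 37], "turn": [0, 0, 1.132]},
    {"jaw": 1, "slide": [-315, -234, 37], "turn": [0, 0, 1.132]},
    {"jaw": 1, "slide": [-315, -234, 37], "turn": [0, 0, 1.132]},
    {"jaw": 1, "slide": [-315, -234, 37], "turn": [0, 0, 1.132]},
    {"jaw": 1, "slide": [-315, -234, 37], "turn": [0, 0, 1.132]},
    {"jaw": 1, "slide": [-315, -234, 37], "turn": [0, 0, 1.132]},
    {"jaw": 1, "slide": [-315, -234, 37], "turn": [0, 0, 1.132]}
  ]
}}

```text
clock: 1.55
eef_pos: [461.1, 243.9, 200.4]
tcp_rot: [[-0.003, 1.0, -0.001], [1.0, 0.003, -0.0], [-0.0, -0.001, -1.0]]
force: [0.6, 0.4, 0.5]
grip_width: 93.2
```

```bash
python3 - <<'E'
from h import *
s=env.observe(); w=imaging.camera("wrist"); print(s["eef_pos"],s["clock"])
T=np.eye(4);T[:3,:3]=s["tcp_rot"];T[:3,3]=s["eef_pos"];T=T@np.array(w["mount"])
im=w["color"].copy()
for z,r in((0,23),(49,23)):
    q=[proj(w,[461.6+r*np.cos(t),242.4+r*np.sin(t),z],T) for t in np.linspace(0,6.28,30)]
    cv2.polylines(im,[np.round(q).astype(int)],1,(0,255,0),1)
cv2.imwrite("pics/w1.png",im)
go(461.6,242.4,30)
E
```

```text
[461.05031255 243.93677091 200.35663787] 1.55
[ -1.1   0.5 170.4] [-0.001  0.001  0.003]
```

View pics/w1.png

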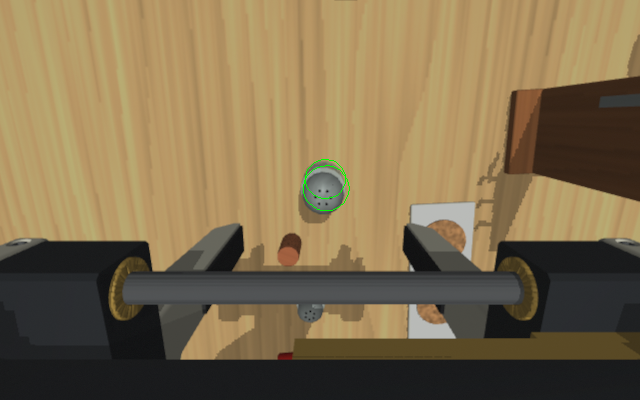

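The wrist view confirms it: bottle c at (324,190) lies on the projected outline, centred between the fingers. I'll descend and grip.

>>> {"api": "carry_out", "payload": {
  "steps": [
    {"jaw": 1, "slide": [-1, 0, 50], "turn": [0, 0, 0]},
    {"jaw": 1, "slide": [-1, 0, 90], "turn": [0, 0, 0]},
    {"jaw": 1, "slide": [-1, 0, 130], "turn": [0, 0, 0]},
    {"jaw": 1, "slide": [-1, 0, 155], "turn": [0, 0, 0]},
    {"jaw": 1, "slide": [-1, 0, 170], "turn": [0, 0, 0]},
    {"jaw": 1, "slide": [-1, 0, 170], "turn": [0, 0, 0]},
    {"jaw": 1, "slide": [-1, 0, 170], "turn": [0, 0, 0]},
    {"jaw": -1, "slide": [-1, 0, 170], "turn": [0, 0, 0]},
    {"jaw": -1, "slide": [-1, 0, 170], "turn": [0, 0, 0]},
    {"jaw": -1, "slide": [-1, 0, 170], "turn": [0, 0, 0]},
    {"jaw": -1, "slide": [-1, 0, 170], "turn": [0, 0, 0]},
    {"jaw": -1, "slide": [-1, 0, 170], "turn": [0, 0, 0]},
    {"jaw": -1, "slide": [-1, 0, 170], "turn": [0, 0, 0]},
    {"jaw": -1, "slide": [-1, 0, 170], "turn": [0, 0, 0]},
    {"jaw": -1, "slide": [-1, 0, 160], "turn": [0, 0, 0]},
    {"jaw": -1, "slide": [-1, 0, 140], "turn": [0, 0, 0]},
    {"jaw": -1, "slide": [-1, 0, 110], "turn": [0, 0, 0]},
    {"jaw": -1, "slide": [-1, 0, 80], "turn": [0, 0, 0]},
    {"jaw": -1, "slide": [-1, 0, 50], "turn": [0, 0, 0]},
    {"jaw": -1, "slide": [-1, 0, 50], "turn": [0, 0, 0]}
  ]
}}

```text
clock: 3.6
eef_pos: [463.6, 243.6, 154.5]
tcp_rot: [[-0.002, 1.0, 0.007], [1.0, 0.002, 0.004], [0.004, 0.007, -1.0]]
force: [-0.1, -0.3, -2.3]
grip_width: 45.9
```

```bash
python3 -c "
from h import *
go(607.5,82.6,150);go(607.5,82.6,60);go(607.5,82.6,38)"
```

```text
[-161.3  143.5    4.9] [ 0.007 -0.004  0.002]
[-161.7  142.9   94.9] [ 0.007 -0.004  0.002]
[-161.7  142.7  116.9] [ 0.007 -0.004  0.002]
```

>>> {"api": "carry_out", "payload": {
  "steps": [
    {"jaw": -1, "slide": [-15, 13, 0], "turn": [0, 0, 0]},
    {"jaw": -1, "slide": [-40, 36, 0], "turn": [0, 0, 0]},
    {"jaw": -1, "slide": [-70, 62, 0], "turn": [0, 0, 0]},
    {"jaw": -1, "slide": [-100, 89, 0], "turn": [0, 0, 0]},
    {"jaw": -1, "slide": [-130, 115, 0], "turn": [0.007, -0.004, 0.002]},
    {"jaw": -1, "slide": [-150, 133, 5], "turn": [0.007, -0.004, 0.002]},
    {"jaw": -1, "slide": [-161, 143, 20], "turn": [0.007, -0.004, 0.002]},
    {"jaw": -1, "slide": [-162, 143, 40], "turn": [0.007, -0.004, 0.002]},
    {"jaw": -1, "slide": [-162, 143, 60], "turn": [0.007, -0.004, 0.002]},
    {"jaw": -1, "slide": [-162, 143, 80], "turn": [0.007, -0.004, 0.002]},
    {"jaw": -1, "slide": [-162, 143, 95], "turn": [0.007, -0.004, 0.002]},
    {"jaw": -1, "slide": [-162, 143, 105], "turn": [0.007, -0.004, 0.002]},
    {"jaw": -1, "slide": [-162, 143, 105], "turn": [0.007, -0.004, 0.002]},
    {"jaw": -1, "slide": [-162, 143, 105], "turn": [0.007, -0.004, 0.002]}
  ]
}}

```text
clock: 5.0
eef_pos: [607.9, 82.5, 50.1]
tcp_rot: [[-0.001, 1.0, 0.0], [1.0, 0.001, -0.0], [-0.0, 0.0, -1.0]]
force: [0.4, -0.3, -1.2]
grip_width: 45.8
```

```bash
python3 - <<'E'
from h import *
go(607.5,82.6,38)
cv2.imwrite("pics/s2.png",np.hstack([cv2.resize(imaging.camera("side")["color"][100:300,230:430],(400,400)),cv2.resize(imaging.camera("top")["color"][100:300,180:380],(400,400))]))
E
```

```text
[ 0.1 -0.4 12.1] [0.    0.    0.001]
```

View pics/s2.png

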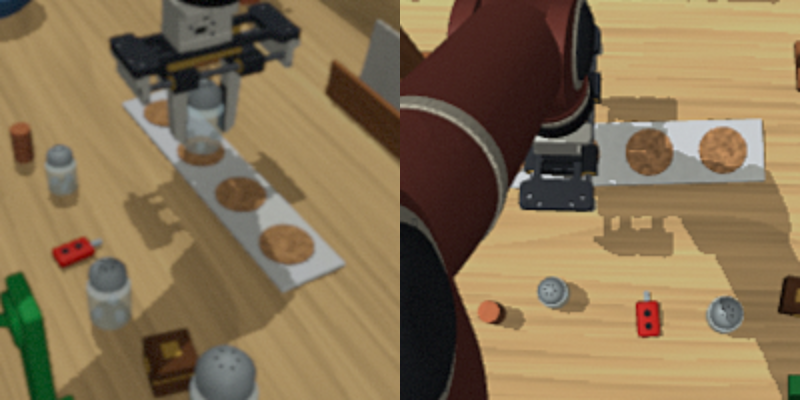

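Bottle c hangs upright over pad 2. I'll lower it and release.

>>> {"api": "carry_out", "payload": {
  "steps": [
    {"jaw": -1, "slide": [0, 0, 5], "turn": [0, 0, 0]},
    {"jaw": -1, "slide": [0, 0, 9], "turn": [0, 0, 0]},
    {"jaw": -1, "slide": [0, 0, 12], "turn": [0, 0, 0]},
    {"jaw": -1, "slide": [0, 0, 12], "turn": [0, 0, 0]},
    {"jaw": -1, "slide": [0, 0, 12], "turn": [0, 0, 0]}
  ]
}}

```text
clock: 5.6
eef_pos: [608.3, 82.3, 38.8]
tcp_rot: [[-0.0, 1.0, 0.002], [1.0, 0.0, -0.0], [-0.0, 0.002, -1.0]]
force: [0.6, 0.7, -0.9]
grip_width: 45.7
```

>>> {"api": "carry_out", "payload": {
  "steps": [
    {"jaw": 0.2, "slide": [0, 0, 0], "turn": [0, 0, 0]},
    {"jaw": 0.5, "slide": [0, 0, 0], "turn": [0, 0, 0]},
    {"jaw": 1, "slide": [0, 0, 0], "turn": [0, 0, 0]},
    {"jaw": 1, "slide": [0, 0, 0], "turn": [0, 0, 0]},
    {"jaw": 1, "slide": [0, 0, 0], "turn": [0, 0, 0]},
    {"jaw": 1, "slide": [0, 0, -20], "turn": [0, 0, 0]},
    {"jaw": 1, "slide": [0, 0, -60], "turn": [0, 0, 0]},
    {"jaw": 1, "slide": [0, 0, -105], "turn": [0, 0, 0]},
    {"jaw": 1, "slide": [0, 0, -150], "turn": [0, 0, 0]},
    {"jaw": 1, "slide": [0, 0, -170], "turn": [0, 0, 0]},
    {"jaw": 1, "slide": [0, 0, -170], "turn": [0, 0, 0]}
  ]
}}

```text
clock: 6.7
eef_pos: [610.3, 82.3, 212.8]
tcp_rot: [[-0.0, 1.0, 0.01], [1.0, 0.0, 0.001], [0.001, 0.01, -1.0]]
force: [1.0, -0.7, -0.3]
grip_width: 92.8
```

```bash
python3 -c "
from h import *
go(461.6,-239.5,210,20)"
```

```text
[-321.8 -148.8    1. ] [ 0.01   0.001 -0.349]
```

>>> {"api": "carry_out", "payload": {
  "steps": [
    {"jaw": 1, "slide": [-45, -20, 0], "turn": [0, 0, -0.1]},
    {"jaw": 1, "slide": [-90, -41, 0], "turn": [0, 0, -0.2]},
    {"jaw": 1, "slide": [-135, -62, 0], "turn": [0.01, 0, -0.3]},
    {"jaw": 1, "slide": [-180, -83, 0], "turn": [0.01, 0, -0.349]},
    {"jaw": 1, "slide": [-225, -104, 0], "turn": [0.01, 0, -0.349]},
    {"jaw": 1, "slide": [-270, -125, 0], "turn": [0.01, 0, -0.349]},
    {"jaw": 1, "slide": [-322, -149, 0], "turn": [0.01, 0, -0.349]},
    {"jaw": 1, "slide": [-322, -149, 0], "turn": [0.01, 0.001, -0.349]},
    {"jaw": 1, "slide": [-322, -149, 0], "turn": [0.01, 0.001, -0.349]},
    {"jaw": 1, "slide": [-322, -149, 0], "turn": [0.01, 0.001, -0.349]},
    {"jaw": 1, "slide": [-322, -149, 0], "turn": [0.01, 0.001, -0.349]}
  ]
}}

```text
clock: 7.8
eef_pos: [462.4, -237.2, 210.4]
tcp_rot: [[-0.346, 0.938, -0.0], [0.938, 0.346, 0.002], [0.002, 0.0, -1.0]]
force: [1.0, 0.3, -0.5]
grip_width: 93.2
```

```bash
python3 - <<'E'
from h import *
s=env.observe(); w=imaging.camera("wrist")
T=np.eye(4);T[:3,:3]=s["tcp_rot"];T[:3,3]=s["eef_pos"];T=T@np.array(w["mount"])
im=w["color"].copy()
for z,r in((0,26),(59,26)):
    q=[proj(w,[461.6+r*np.cos(t),-239.5+r*np.sin(t),z],T) for t in np.linspace(0,6.28,30)]
    cv2.polylines(im,[np.round(q).astype(int)],1,(0,255,0),1)
cv2.imwrite("pics/w2.png",np.hstack([im[:320,120:520],imaging.camera("top")["color"][80:400,240:640]]))
go(461.6,-239.5,35,20)
E
```

```text
[ -1.7  -1.3 175.7] [ 0.    -0.001  0.004]
```

View pics/w2.png

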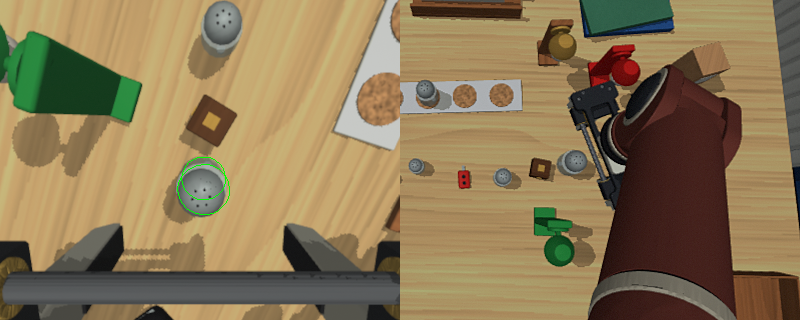

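Bottle d sits on its projected outline, and the box and green lamp clear the fingers and body. I'll descend.

>>> {"api": "carry_out", "payload": {
  "steps": [
    {"jaw": 1, "slide": [-2, -1, 40], "turn": [0, 0, 0]},
    {"jaw": 1, "slide": [-2, -1, 80], "turn": [0, 0, 0]},
    {"jaw": 1, "slide": [-2, -1, 120], "turn": [0, 0, 0]},
    {"jaw": 1, "slide": [-2, -1, 150], "turn": [0, 0, 0]},
    {"jaw": 1, "slide": [-2, -1, 168], "turn": [0, 0, 0]},
    {"jaw": 1, "slide": [-2, -1, 176], "turn": [0, 0, 0]},
    {"jaw": 1, "slide": [-2, -1, 176], "turn": [0, 0, 0]},
    {"jaw": 1, "slide": [-2, -1, 176], "turn": [0, 0, 0]},
    {"jaw": -1, "slide": [-2, -1, 176], "turn": [0, 0, 0]},
    {"jaw": -1, "slide": [-2, -1, 176], "turn": [0, 0, 0]},
    {"jaw": -1, "slide": [-2, -1, 176], "turn": [0, 0, 0]},
    {"jaw": -1, "slide": [-2, -1, 176], "turn": [0, 0, 0]},
    {"jaw": -1, "slide": [-2, -1, 176], "turn": [0, 0, 0]},
    {"jaw": -1, "slide": [-2, -1, 176], "turn": [0, 0, 0]},
    {"jaw": -1, "slide": [-2, -1, 176], "turn": [0, 0, 0]}
  ]
}}

```text
clock: 9.4
eef_pos: [461.9, -239.8, 34.8]
tcp_rot: [[-0.346, 0.938, -0.0], [0.938, 0.346, 0.001], [0.001, 0.0, -1.0]]
force: [-0.4, 0.1, 2.6]
grip_width: 52.0
```

>>> {"api": "carry_out", "payload": {
  "steps": [
    {"jaw": -1, "slide": [0, 0, -10], "turn": [0, 0, 0]},
    {"jaw": -1, "slide": [0, 0, -30], "turn": [0, 0, 0]},
    {"jaw": -1, "slide": [0, 0, -60], "turn": [0, 0, 0]},
    {"jaw": -1, "slide": [0, 0, -90], "turn": [0, 0, 0]},
    {"jaw": -1, "slide": [0, 0, -120], "turn": [0, 0, 0]},
    {"jaw": -1, "slide": [0, 0, -145], "turn": [0, 0, 0]},
    {"jaw": -1, "slide": [0, 0, -160], "turn": [0, 0, 0]},
    {"jaw": -1, "slide": [0, 0, -160], "turn": [0, 0, 0]}
  ]
}}

```text
clock: 10.2
eef_pos: [462.9, -240.5, 197.1]
tcp_rot: [[-0.346, 0.938, 0.004], [0.938, 0.346, -0.001], [-0.002, 0.004, -1.0]]
force: [0.2, -0.3, -2.4]
grip_width: 51.3
```

```bash
python3 -c "
from h import *
go(602.8,167.1,195,0)"
```

```text
[334.1 272.2   2.5] [0.004 0.001 0.353]
```

>>> {"api": "carry_out", "payload": {
  "steps": [
    {"jaw": -1, "slide": [10, 8, 0], "turn": [0, 0, 0.01]},
    {"jaw": -1, "slide": [27, 22, 0], "turn": [0, 0, 0.03]},
    {"jaw": -1, "slide": [50, 41, 0], "turn": [0, 0, 0.06]},
    {"jaw": -1, "slide": [75, 61, 0], "turn": [0, 0, 0.09]},
    {"jaw": -1, "slide": [100, 81, 0], "turn": [0, 0, 0.12]},
    {"jaw": -1, "slide": [125, 102, 0], "turn": [0, 0, 0.15]},
    {"jaw": -1, "slide": [150, 122, 0], "turn": [0, 0, 0.18]},
    {"jaw": -1, "slide": [175, 143, 0], "turn": [0, 0, 0.21]},
    {"jaw": -1, "slide": [200, 163, 0], "turn": [0, 0, 0.24]},
    {"jaw": -1, "slide": [225, 183, 0], "turn": [0, 0, 0.27]},
    {"jaw": -1, "slide": [250, 204, 0], "turn": [0, 0, 0.3]},
    {"jaw": -1, "slide": [275, 224, 0], "turn": [0.004, 0.001, 0.33]},
    {"jaw": -1, "slide": [300, 244, 0], "turn": [0.004, 0.001, 0.353]},
    {"jaw": -1, "slide": [320, 261, 0], "turn": [0.004, 0.001, 0.353]},
    {"jaw": -1, "slide": [330, 269, 2], "turn": [0.004, 0.001, 0.353]},
    {"jaw": -1, "slide": [334, 272, 2], "turn": [0.004, 0.001, 0.353]},
    {"jaw": -1, "slide": [334, 272, 2], "turn": [0.004, 0.001, 0.353]},
    {"jaw": -1, "slide": [334, 272, 2], "turn": [0.004, 0.001, 0.353]}
  ]
}}

```text
clock: 12.0
eef_pos: [602.4, 164.6, 195.3]
tcp_rot: [[0.003, 1.0, -0.001], [1.0, -0.003, -0.002], [-0.002, -0.001, -1.0]]
force: [0.5, -0.7, -2.4]
grip_width: 52.0
```

```bash
python3 -c "
from h import *
go(602.8,167.1,43,0)"
```

```text
[  2.9   0.5 152.3] [-0.001  0.002 -0.003]
```

>>> {"api": "carry_out", "payload": {
  "steps": [
    {"jaw": -1, "slide": [3, 0, 10], "turn": [0, 0, 0]},
    {"jaw": -1, "slide": [3, 0, 30], "turn": [0, 0, 0]},
    {"jaw": -1, "slide": [3, 0, 60], "turn": [0, 0, 0]},
    {"jaw": -1, "slide": [3, 0, 90], "turn": [0, 0, 0]},
    {"jaw": -1, "slide": [3, 0, 115], "turn": [0, 0, 0]},
    {"jaw": -1, "slide": [3, 0, 132], "turn": [0, 0, 0]},
    {"jaw": -1, "slide": [3, 0, 142], "turn": [0, 0.002, -0.003]},
    {"jaw": -1, "slide": [3, 0, 148], "turn": [0, 0.002, -0.003]},
    {"jaw": -1, "slide": [3, 0, 151], "turn": [0, 0.002, -0.003]},
    {"jaw": -1, "slide": [3, 0, 152], "turn": [0, 0.002, -0.003]},
    {"jaw": -1, "slide": [3, 0, 152], "turn": [0, 0.002, -0.003]},
    {"jaw": -1, "slide": [3, 0, 152], "turn": [0, 0.002, -0.003]}
  ]
}}

```text
clock: 13.2
eef_pos: [602.8, 167.4, 44.1]
tcp_rot: [[-0.0, 1.0, 0.001], [1.0, 0.0, 0.0], [0.0, 0.001, -1.0]]
force: [-0.2, -0.5, -3.6]
grip_width: 52.1
```

>>> {"api": "carry_out", "payload": {
  "steps": [
    {"jaw": 0.3, "slide": [0, 0, 0], "turn": [0, 0, 0]},
    {"jaw": 0.6, "slide": [0, 0, 0], "turn": [0, 0, 0]},
    {"jaw": 1, "slide": [0, 0, 0], "turn": [0, 0, 0]},
    {"jaw": 1, "slide": [0, 0, 0], "turn": [0, 0, 0]},
    {"jaw": 1, "slide": [0, 0, 0], "turn": [0, 0, 0]},
    {"jaw": 1, "slide": [0, 0, -20], "turn": [0, 0, 0]},
    {"jaw": 1, "slide": [0, 0, -60], "turn": [0, 0, 0]},
    {"jaw": 1, "slide": [0, 0, -105], "turn": [0, 0, 0]},
    {"jaw": 1, "slide": [0, 0, -150], "turn": [0, 0, 0]},
    {"jaw": 1, "slide": [0, 0, -160], "turn": [0, 0, 0]},
    {"jaw": 1, "slide": [0, 0, -160], "turn": [0, 0, 0]}
  ]
}}

```text
clock: 14.3
eef_pos: [603.8, 167.5, 206.4]
tcp_rot: [[-0.0, 1.0, 0.005], [1.0, 0.0, 0.002], [0.002, 0.005, -1.0]]
force: [-0.1, 0.9, -0.6]
grip_width: 93.1
```

```bash
python3 -c "
from h import *
go(447.4,99,150,0)"
```

```text
[ -68.5 -156.7   55.4] [ 0.005 -0.002  0.   ]
```

>>> {"api": "carry_out", "payload": {
  "steps": [
    {"jaw": 1, "slide": [-17, -39, 0], "turn": [0, 0, 0]},
    {"jaw": 1, "slide": [-34, -78, 0], "turn": [0, 0, 0]},
    {"jaw": 1, "slide": [-51, -117, 15], "turn": [0.005, -0.002, 0]},
    {"jaw": 1, "slide": [-68, -150, 40], "turn": [0.005, -0.002, 0]},
    {"jaw": 1, "slide": [-68, -157, 55], "turn": [0.005, -0.002, 0]},
    {"jaw": 1, "slide": [-68, -157, 55], "turn": [0.005, -0.002, 0]},
    {"jaw": 1, "slide": [-68, -157, 55], "turn": [0.005, -0.002, 0]},
    {"jaw": 1, "slide": [-68, -157, 55], "turn": [0.005, -0.002, 0]}
  ]
}}

```text
clock: 15.1
eef_pos: [448.6, 100.0, 150.6]
tcp_rot: [[-0.001, 1.0, 0.002], [1.0, 0.001, -0.0], [-0.0, 0.002, -1.0]]
force: [0.7, -0.4, 0.1]
grip_width: 93.1
```

```bash
python3 -c "
from h import *
go(447.4,99,22,0)"
```

```text
[ -1.   -1.4 128.6] [0.002 0.    0.001]
```

>>> {"api": "carry_out", "payload": {
  "steps": [
    {"jaw": 1, "slide": [-1, -1, 35], "turn": [0, 0, 0]},
    {"jaw": 1, "slide": [-1, -1, 70], "turn": [0.002, 0, 0]},
    {"jaw": 1, "slide": [-1, -1, 100], "turn": [0.002, 0, 0]},
    {"jaw": 1, "slide": [-1, -1, 118], "turn": [0.002, 0, 0]},
    {"jaw": 1, "slide": [-1, -1, 127], "turn": [0.002, 0, 0]},
    {"jaw": 1, "slide": [-1, -1, 127], "turn": [0.002, 0, 0]},
    {"jaw": 1, "slide": [-1, -1, 127], "turn": [0.002, 0, 0]},
    {"jaw": -1, "slide": [-1, -1, 127], "turn": [0.002, 0, 0]},
    {"jaw": -1, "slide": [-1, -1, 127], "turn": [0.002, 0, 0]},
    {"jaw": -1, "slide": [-1, -1, 127], "turn": [0.002, 0, 0]},
    {"jaw": -1, "slide": [-1, -1, 127], "turn": [0.002, 0, 0]},
    {"jaw": -1, "slide": [-1, -1, 127], "turn": [0.002, 0, 0]},
    {"jaw": -1, "slide": [-1, -1, 127], "turn": [0.002, 0, 0]},
    {"jaw": -1, "slide": [-1, -1, 127], "turn": [0.002, 0, 0]},
    {"jaw": -1, "slide": [-1, -1, 127], "turn": [0.002, 0, 0]}
  ]
}}

```text
clock: 16.6
eef_pos: [447.7, 99.0, 23.6]
tcp_rot: [[-0.001, 1.0, -0.0], [1.0, 0.001, -0.0], [-0.0, -0.0, -1.0]]
force: [-0.4, -0.5, 1.5]
grip_width: 33.7
```

>>> {"api": "carry_out", "payload": {
  "steps": [
    {"jaw": -1, "slide": [0, 0, -10], "turn": [0, 0, 0]},
    {"jaw": -1, "slide": [0, 0, -30], "turn": [0, 0, 0]},
    {"jaw": -1, "slide": [0, 0, -60], "turn": [0, 0, 0]},
    {"jaw": -1, "slide": [0, 0, -90], "turn": [0, 0, 0]},
    {"jaw": -1, "slide": [0, 0, -115], "turn": [0, 0, 0]},
    {"jaw": -1, "slide": [0, 0, -125], "turn": [0, 0, 0]},
    {"jaw": -1, "slide": [0, 0, -125], "turn": [0, 0, 0]}
  ]
}}

```text
clock: 17.3
eef_pos: [448.4, 99.3, 149.8]
tcp_rot: [[-0.001, 1.0, 0.003], [1.0, 0.001, 0.001], [0.001, 0.003, -1.0]]
force: [-0.2, 0.3, -1.0]
grip_width: 33.7
```

```bash
python3 -c "
from h import *
go(616.4,-86.4,150,0)"
```

```text
[-1.859e+02  1.678e+02  1.000e-01] [ 0.003 -0.001  0.001]
```

>>> {"api": "carry_out", "payload": {
  "steps": [
    {"jaw": -1, "slide": [-8, 7, 0], "turn": [0, 0, 0]},
    {"jaw": -1, "slide": [-25, 22, 0], "turn": [0, 0, 0]},
    {"jaw": -1, "slide": [-47, 42, 0], "turn": [0, 0, 0]},
    {"jaw": -1, "slide": [-70, 63, 0], "turn": [0, 0, 0]},
    {"jaw": -1, "slide": [-93, 84, 0], "turn": [0, 0, 0]},
    {"jaw": -1, "slide": [-116, 105, 0], "turn": [0, 0, 0]},
    {"jaw": -1, "slide": [-139, 126, 0], "turn": [0.003, -0.001, 0]},
    {"jaw": -1, "slide": [-162, 147, 0], "turn": [0.003, -0.001, 0]},
    {"jaw": -1, "slide": [-178, 161, 0], "turn": [0.003, -0.001, 0]},
    {"jaw": -1, "slide": [-186, 168, 0], "turn": [0.003, -0.001, 0]},
    {"jaw": -1, "slide": [-186, 168, 0], "turn": [0.003, -0.001, 0]},
    {"jaw": -1, "slide": [-186, 168, 0], "turn": [0.003, -0.001, 0]}
  ]
}}

```text
clock: 18.5
eef_pos: [615.6, -85.7, 149.0]
tcp_rot: [[-0.002, 1.0, -0.003], [1.0, 0.002, 0.001], [0.001, -0.003, -1.0]]
force: [-0.1, 0.7, -0.9]
grip_width: 33.4
```

```bash
python3 - <<'E'
from h import *
go(616.4,-86.4,32,0)
cv2.imwrite("pics/s3.png",np.hstack([cv2.resize(imaging.camera("side")["color"][100:340,230:530],(500,400)),cv2.resize(imaging.camera("top")["color"][80:270,190:430][:,:142],(299,400))]))
E
```

```text
[ -0.9   1.1 117. ] [-0.003 -0.001  0.002]
```

View pics/s3.png

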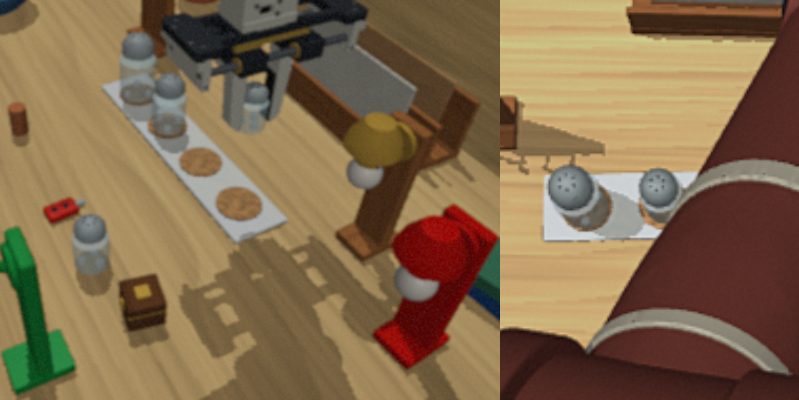

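Bottles d and c stand on pads 1 and 2. Bottle a is upright over pad 4 and clear of the lamp, so I'll lower it.

>>> {"api": "carry_out", "payload": {
  "steps": [
    {"jaw": -1, "slide": [-1, 1, 10], "turn": [0, 0, 0]},
    {"jaw": -1, "slide": [-1, 1, 30], "turn": [-0.003, 0, 0]},
    {"jaw": -1, "slide": [-1, 1, 55], "turn": [-0.003, 0, 0]},
    {"jaw": -1, "slide": [-1, 1, 80], "turn": [-0.003, 0, 0]},
    {"jaw": -1, "slide": [-1, 1, 98], "turn": [-0.003, 0, 0]},
    {"jaw": -1, "slide": [-1, 1, 108], "turn": [-0.003, 0, 0]},
    {"jaw": -1, "slide": [-1, 1, 114], "turn": [-0.003, 0, 0]},
    {"jaw": -1, "slide": [-1, 1, 117], "turn": [-0.003, 0, 0]},
    {"jaw": -1, "slide": [-1, 1, 117], "turn": [-0.003, 0, 0]},
    {"jaw": -1, "slide": [-1, 1, 117], "turn": [-0.003, 0, 0]}
  ]
}}

```text
clock: 19.6
eef_pos: [617.2, -85.9, 33.5]
tcp_rot: [[-0.003, 1.0, 0.003], [1.0, 0.003, 0.001], [0.001, 0.003, -1.0]]
force: [-0.4, -0.0, 0.2]
grip_width: 33.7
```

>>> {"api": "carry_out", "payload": {
  "steps": [
    {"jaw": 0, "slide": [0, 0, 0], "turn": [0, 0, 0]},
    {"jaw": 0.5, "slide": [0, 0, 0], "turn": [0, 0, 0]},
    {"jaw": 1, "slide": [0, 0, 0], "turn": [0, 0, 0]},
    {"jaw": 1, "slide": [0, 0, 0], "turn": [0, 0, 0]},
    {"jaw": 1, "slide": [0, 0, 0], "turn": [0, 0, 0]},
    {"jaw": 1, "slide": [0, 0, 0], "turn": [0, 0, 0]},
    {"jaw": 1, "slide": [0, 0, -20], "turn": [0, 0, 0]},
    {"jaw": 1, "slide": [0, 0, -60], "turn": [0, 0, 0]},
    {"jaw": 1, "slide": [0, 0, -105], "turn": [0, 0, 0]},
    {"jaw": 1, "slide": [0, 0, -120], "turn": [0, 0, 0]},
    {"jaw": 1, "slide": [0, 0, -120], "turn": [0, 0, 0]}
  ]
}}

```text
clock: 20.7
eef_pos: [618.7, -86.5, 156.7]
tcp_rot: [[-0.003, 1.0, 0.01], [1.0, 0.003, 0.0], [0.0, 0.01, -1.0]]
force: [-0.5, 0.3, -0.7]
grip_width: 92.8
```

```bash
python3 -c "
from h import *
go(427.2,-90.1,150,0)"
```

```text
[  -3.  -191.6    4.9] [ 0.01  -0.     0.003]
```

>>> {"api": "carry_out", "payload": {
  "steps": [
    {"jaw": 1, "slide": [-1, -40, 0], "turn": [0, 0, 0]},
    {"jaw": 1, "slide": [-2, -80, 0], "turn": [0.01, 0, 0.003]},
    {"jaw": 1, "slide": [-3, -120, 0], "turn": [0.01, 0, 0.003]},
    {"jaw": 1, "slide": [-3, -160, 0], "turn": [0.01, 0, 0.003]},
    {"jaw": 1, "slide": [-3, -191, 4], "turn": [0.01, 0, 0.003]},
    {"jaw": 1, "slide": [-3, -191, 5], "turn": [0.01, 0, 0.003]},
    {"jaw": 1, "slide": [-3, -191, 5], "turn": [0.01, 0, 0.003]},
    {"jaw": 1, "slide": [-3, -191, 5], "turn": [0.01, 0, 0.003]}
  ]
}}

```text
clock: 21.5
eef_pos: [429.0, -90.0, 149.5]
tcp_rot: [[-0.0, 1.0, 0.0], [1.0, 0.0, -0.0], [-0.0, 0.0, -1.0]]
force: [0.5, 0.4, 0.8]
grip_width: 92.9
```

```bash
python3 -c "
from h import *
go(427.2,-90.1,27,0)"
```

```text
[-1.000e-01 -1.800e+00  1.225e+02] [0. 0. 0.]
```

>>> {"api": "carry_out", "payload": {
  "steps": [
    {"jaw": 1, "slide": [0, -2, 35], "turn": [0, 0, 0]},
    {"jaw": 1, "slide": [0, -2, 70], "turn": [0, 0, 0]},
    {"jaw": 1, "slide": [0, -2, 98], "turn": [0, 0, 0]},
    {"jaw": 1, "slide": [0, -2, 115], "turn": [0, 0, 0]},
    {"jaw": 1, "slide": [0, -2, 122], "turn": [0, 0, 0]},
    {"jaw": 1, "slide": [0, -2, 122], "turn": [0, 0, 0]},
    {"jaw": 1, "slide": [0, -2, 122], "turn": [0, 0, 0]},
    {"jaw": -1, "slide": [0, -2, 122], "turn": [0, 0, 0]},
    {"jaw": -1, "slide": [0, -2, 122], "turn": [0, 0, 0]},
    {"jaw": -1, "slide": [0, -2, 122], "turn": [0, 0, 0]},
    {"jaw": -1, "slide": [0, -2, 122], "turn": [0, 0, 0]},
    {"jaw": -1, "slide": [0, -2, 122], "turn": [0, 0, 0]},
    {"jaw": -1, "slide": [0, -2, 122], "turn": [0, 0, 0]},
    {"jaw": -1, "slide": [0, -2, 122], "turn": [0, 0, 0]},
    {"jaw": -1, "slide": [0, -2, 122], "turn": [0, 0, 0]}
  ]
}}

```text
clock: 23.0
eef_pos: [427.0, -90.0, 27.5]
tcp_rot: [[-0.001, 1.0, 0.0], [1.0, 0.001, -0.0], [-0.0, 0.0, -1.0]]
force: [-0.2, -0.5, 0.5]
grip_width: 39.4
```

>>> {"api": "carry_out", "payload": {
  "steps": [
    {"jaw": -1, "slide": [0, 0, -10], "turn": [0, 0, 0]},
    {"jaw": -1, "slide": [0, 0, -30], "turn": [0, 0, 0]},
    {"jaw": -1, "slide": [0, 0, -60], "turn": [0, 0, 0]},
    {"jaw": -1, "slide": [0, 0, -90], "turn": [0, 0, 0]},
    {"jaw": -1, "slide": [0, 0, -120], "turn": [0, 0, 0]},
    {"jaw": -1, "slide": [0, 0, -145], "turn": [0, 0, 0]},
    {"jaw": -1, "slide": [0, 0, -155], "turn": [0, 0, 0]},
    {"jaw": -1, "slide": [0, 0, -155], "turn": [0, 0, 0]}
  ]
}}

```text
clock: 23.8
eef_pos: [427.5, -90.0, 183.7]
tcp_rot: [[-0.001, 1.0, 0.003], [1.0, 0.001, -0.0], [-0.0, 0.003, -1.0]]
force: [0.8, 0.1, -0.6]
grip_width: 39.7
```

```bash
python3 -c "
from h import *
go(612,-2.1,180,0)"
```

```text
[ 87.8 184.6   4.2] [0.003 0.    0.001]
```

>>> {"api": "carry_out", "payload": {
  "steps": [
    {"jaw": -1, "slide": [4, 8, 0], "turn": [0, 0, 0]},
    {"jaw": -1, "slide": [12, 25, 0], "turn": [0, 0, 0]},
    {"jaw": -1, "slide": [23, 49, 0], "turn": [0, 0, 0]},
    {"jaw": -1, "slide": [35, 74, 0], "turn": [0, 0, 0]},
    {"jaw": -1, "slide": [47, 99, 0], "turn": [0, 0, 0]},
    {"jaw": -1, "slide": [59, 124, 0], "turn": [0.003, 0, 0]},
    {"jaw": -1, "slide": [71, 149, 0], "turn": [0.003, 0, 0]},
    {"jaw": -1, "slide": [80, 170, 0], "turn": [0.003, 0, 0]},
    {"jaw": -1, "slide": [86, 181, 2], "turn": [0.003, 0, 0.001]},
    {"jaw": -1, "slide": [88, 185, 4], "turn": [0.003, 0, 0.001]},
    {"jaw": -1, "slide": [88, 185, 4], "turn": [0.003, 0, 0.001]},
    {"jaw": -1, "slide": [88, 185, 4], "turn": [0.003, 0, 0.001]}
  ]
}}

```text
clock: 25.0
eef_pos: [611.4, -2.4, 179.2]
tcp_rot: [[0.001, 1.0, -0.002], [1.0, -0.001, -0.001], [-0.001, -0.002, -1.0]]
force: [-0.3, -0.4, -0.4]
grip_width: 39.8
```

```bash
python3 -c "
from h import *
go(612,-2.1,35.5,0)"
```

```text
[  0.3   0.9 143.7] [-0.002  0.001 -0.001]
```

>>> {"api": "carry_out", "payload": {
  "steps": [
    {"jaw": -1, "slide": [0, 1, 10], "turn": [0, 0, 0]},
    {"jaw": -1, "slide": [0, 1, 30], "turn": [-0.002, 0, 0]},
    {"jaw": -1, "slide": [0, 1, 58], "turn": [-0.002, 0, 0]},
    {"jaw": -1, "slide": [0, 1, 86], "turn": [-0.002, 0, 0]},
    {"jaw": -1, "slide": [0, 1, 110], "turn": [-0.002, 0, 0]},
    {"jaw": -1, "slide": [0, 1, 126], "turn": [-0.002, 0, 0]},
    {"jaw": -1, "slide": [0, 1, 136], "turn": [-0.002, 0, 0]},
    {"jaw": -1, "slide": [0, 1, 141], "turn": [-0.002, 0, 0]},
    {"jaw": -1, "slide": [0, 1, 144], "turn": [-0.002, 0, 0]},
    {"jaw": -1, "slide": [0, 1, 144], "turn": [-0.002, 0, 0]},
    {"jaw": -1, "slide": [0, 1, 144], "turn": [-0.002, 0, 0]}
  ]
}}

```text
clock: 26.1
eef_pos: [612.7, -2.6, 36.0]
tcp_rot: [[0.001, 1.0, 0.001], [1.0, -0.001, -0.001], [-0.001, 0.001, -1.0]]
force: [-0.1, 0.4, -0.6]
grip_width: 39.8
```

>>> {"api": "carry_out", "payload": {
  "steps": [
    {"jaw": 0.1, "slide": [0, 0, 0], "turn": [0, 0, 0]},
    {"jaw": 0.5, "slide": [0, 0, 0], "turn": [0, 0, 0]},
    {"jaw": 1, "slide": [0, 0, 0], "turn": [0, 0, 0]},
    {"jaw": 1, "slide": [0, 0, 0], "turn": [0, 0, 0]},
    {"jaw": 1, "slide": [0, 0, 0], "turn": [0, 0, 0]},
    {"jaw": 1, "slide": [0, 0, 0], "turn": [0, 0, 0]},
    {"jaw": 1, "slide": [0, 0, -20], "turn": [0, 0, 0]},
    {"jaw": 1, "slide": [0, 0, -60], "turn": [0, 0, 0]},
    {"jaw": 1, "slide": [0, 0, -105], "turn": [0, 0, 0]},
    {"jaw": 1, "slide": [0, 0, -150], "turn": [0, 0, 0]},
    {"jaw": 1, "slide": [0, 0, -195], "turn": [0, 0, 0]},
    {"jaw": 1, "slide": [0, 0, -220], "turn": [0, 0, 0]},
    {"jaw": 1, "slide": [0, 0, -220], "turn": [0, 0, 0]}
  ]
}}

```text
clock: 27.4
eef_pos: [614.7, -2.9, 260.8]
tcp_rot: [[0.001, 1.0, 0.011], [1.0, -0.001, -0.001], [-0.001, 0.011, -1.0]]
force: [-0.2, -1.1, 0.1]
grip_width: 92.6
```

```bash
python3 -c "
from h import *
go(420,300,255,0)"
```

```text
[ 302.7 -195.2    3.5] [ 0.011  0.001 -0.001]
```

Moving aside to clear the top view.

>>> {"api": "carry_out", "payload": {
  "steps": [
    {"jaw": 1, "slide": [40, -26, 0], "turn": [0, 0, 0]},
    {"jaw": 1, "slide": [80, -52, 0], "turn": [0, 0, 0]},
    {"jaw": 1, "slide": [120, -77, 0], "turn": [0, 0, 0]},
    {"jaw": 1, "slide": [160, -103, 0], "turn": [0, 0, 0]},
    {"jaw": 1, "slide": [200, -129, 0], "turn": [0, 0, 0]},
    {"jaw": 1, "slide": [240, -155, 0], "turn": [0, 0, 0]},
    {"jaw": 1, "slide": [280, -181, 0], "turn": [0, 0, 0]},
    {"jaw": 1, "slide": [303, -195, 0], "turn": [0, 0, 0]},
    {"jaw": 1, "slide": [303, -195, 0], "turn": [0, 0, 0]},
    {"jaw": 1, "slide": [303, -195, 0], "turn": [0, 0, 0]},
    {"jaw": 1, "slide": [303, -195, 0], "turn": [0, 0, 0]}
  ]
}}

```text
clock: 28.5
eef_pos: [421.0, 298.3, 258.0]
tcp_rot: [[0.005, 1.0, 0.011], [1.0, -0.005, -0.002], [-0.002, 0.011, -1.0]]
force: [-0.2, 0.4, -0.3]
grip_width: 92.7
```

```bash
python3 - <<'E'
from h import *
c=imaging.camera("top"); s=imaging.camera("side")
B=dict(a=(52,34,32,616.4,-86.4),b=(66,40,40,612,-2.1),c=(80,46,49,607.5,82.6),d=(96,52,59,602.8,167.1))
th=np.linspace(0,6.28,40); out=[]
for cam in(c,s):
    k=4; im=cv2.resize(cam["color"],None,fx=k,fy=k,interpolation=cv2.INTER_CUBIC)
    for h,dd,st,x,y in B.values():
        q=np.array([proj(cam,[x+r*np.cos(t),y+r*np.sin(t),z+8]) for z,r in((0,dd/2),(st,dd/2),(h*.8,dd*.43),(h*.97,dd*.2)) for t in th],np.float32)
        cv2.polylines(im,[np.round(cv2.convexHull(q)*k+1.5).astype(int)],1,(0,255,0),1)
    out.append(im)
a=cv2.resize(out[0][600:1060,780:1640],(798,427)); cv2.imwrite("pics/f1.png",a)
cv2.imwrite("pics/f2.png",cv2.resize(out[1][480:1280,1100:1900],(600,600)))
i=c["color"]; o=cv2.imread("pics/top1.png"); 
d=np.abs(i.astype(int)-o)[232:264,366:398].mean(); print("box region diff",d)
E
```

```text
box region diff 3.3004557291666665
```

View pics/f1.png

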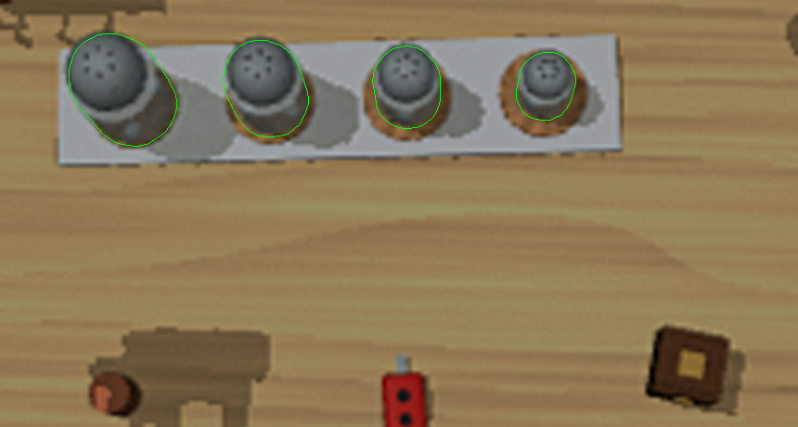

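View pics/f2.png

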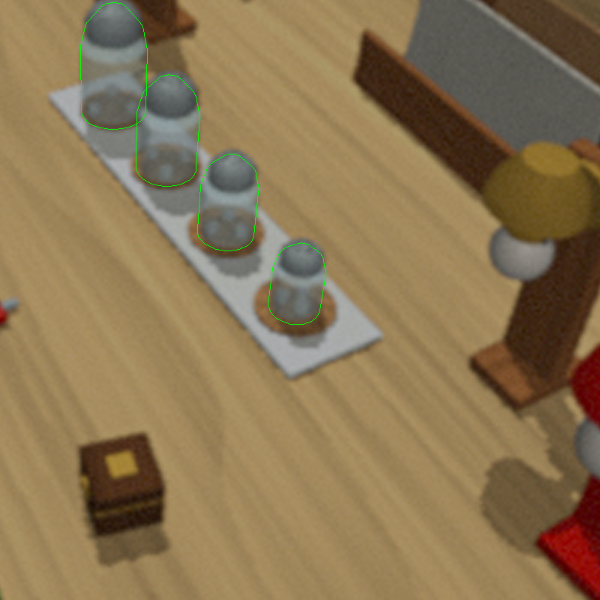

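All four bottles stand on their projected outlines and centred on their pads, and the box has not moved.

```bash
python3 -c "
from h import *
print(close_job())"
```

```text
the job is handed in; nothing more can be done
None
```

The job is handed in with all four bottles standing on their pads. From the pad nearest the brass lamp (pad 4) outward the order is a, b, c, d, shortest to tallest, and it took about 28.5 s of robot time.

- **Placing:** the last top and side images show each bottle upright and within about 3 mm of its pad's centre. The limit is 15 mm.
- **Released:** the gripper is open and held well above and away from everything.
- **Ring box:** the before and after images around it are practically the same, so it shows no movement.
- **Checks:** none failed or disagreed. My first rough position guesses for c and d were about 12 mm off, and outline fitting corrected them before any grasp. I judged that the bottles were at rest from the images alone and did not measure their speed.

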